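# Lock an oak rail in the mortising jig with its cam levers

### The arm

A 7-joint arm with a two-finger parallel gripper is mounted at the origin on the work surface. World frame = base frame: x ahead of the robot, y to its left, z up, the work surface at z = 0. Lengths are in m, angles in rad, forces in N, time in s.
With the tool pointing down it reaches from about 0.375 to 0.925 m from the base axis. Payload 3.1 kg.
Tool frame: the origin (TCP) lies between the finger pads; the fingertips stand 8 mm ahead of it and the grasp point (between the pads) lies 11 mm behind it; x points along the fingers, y is the direction in which the jaws open and shut, and the axes are right-handed (so a half turn about x gives the same grasp; the last joint's range is limited). The gripper opens to 85 mm and grips with 20 to 120 N. Pads are 22 mm wide; open, the fingers measure 114 mm over their backs; the gripper's body (76 mm by 85 mm) begins 54 mm behind the grasp point. The pads swing forward as they close: fully open they stand 13 mm farther back than shut.
Start: joints at [-1.207, 0.383, 0.044, 1.598, -0.018, 1.161, -0.05], TCP at [0.29, 0.582, 0.239] pointing down, gripper open.
Joint ranges: [-2.61, 2.61], [-0.41, 2.15], [-1.48, 1.57], [0, 2.5], [-1.57, 4.71], [0.05, 1.97], [-2.85, 2.85]. Speed limits (rad/s): [2.79, 2.79, 3.14, 3.14, 3.14, 3.14, 3.14].

### API

Orientations are given as a unit quaternion [w, x, y, z].
In Python, from plant import get_state, cams, env, finder gives the robot as it stands. The module is installed in compiled form; this text tells all that it offers.
- The arm moves only by the shell command python3 -m inch 'ROWS'. ROWS is JSON, a list of rows, each a list of 7 numbers: the shift along the tool's x, y, z in mm, then the turn, a rotation vector about the tool's x, y, z in degrees, then the closure, from 0 (fully open) to 1 (shut). A call has 1 to 10 rows; each row shifts and turns the commanded pose from where the row before left it, along the tool's axes as they then stand; what a row does not reach is not made up. A row lasts 1/10 s, in which the tool goes at most 50 mm and 8.59 degrees, less where a joint would pass 70% of its speed; a pose out of reach is approached as far as the arm can. A call is refused whole if a number of a shift passes 50 or a number of a turn 8.59, either way. A call with a gripper value outside its range is refused whole. The fingers move at their own pace and stop on an object; the grip force is fixed at half the most. Time passes only in rows, so rows that do not move let the fingers close. It gives the time, the measured TCP pose, the force and the opening at its end, in the units of the state.
- get_state(): the state, without advancing time (a new reading comes with each control period).
- cams.get_image(name): name is "scene" or "top" or "wrist"; returns a dict with "img" (384x512x3 uint8, red, green, blue), "range_z" (384x512 float32, m along the optical axis (not along the pixel's ray), 0 where there is no reading), "camera_matrix" (3x3 intrinsics, pixels), "rvec" (rotation vector, rad) and "tvec" (3), from world to camera coordinates, as OpenCV has them. Camera axes: x right, y down, z forward; pixel columns grow to the right and rows downward; lengths in m; the calibration is good to about 2 mm. The wrist camera is an equidistant fisheye: a pixel r from the principal point sees the ray r / f radians off the axis. A picture is of the moment at which its call begins.
- env.close_job(): hands the job in, once; it reports no verdict.
Trained networks look in the newest picture that a camera, given by its name, has taken for a name from the list of things; names that differ only in an ending like _2 or _b are one class to them, and where a whole thing is asked for, a point or a joint stands for the part that bears it (a point fixed in the world has none). Each returns a list of dicts, best first, with "p" (0 to 1); they miss things now and then, are a little off and sometimes report something else, mostly with a low value. They report only what shows in the picture. A call takes as long as a camera call.
- finder.boxes_of(label, camera): "rect" ([left, top, right, bottom] in pixels, round what is visible of it).
The state is a dict: "clock": time; "q": joint angles; "dq": joint speeds; "effort": joint torques, N m; "ee_pos": TCP position; "tool_rot": TCP orientation; "contact_force": force on the tool from outside, world axes, zero at the start; "wrist_torque": the same for the moment, N m; "finger_gap": opening from 0.0 (shut) to 1.0 (fully open).
Only numpy, scipy, OpenCV 4.12 (cv2) and the standard library are available. Lean on these libraries where they do the work, as an engineer would, in place of code of your own. Each camera call takes 0.05 s, during which the arm holds its last target.

### The job

Get the oak rail clamped in the jig, ready for the router, with fingertip pushes only: slide the rail along the fence by pushing on its end until the other end is right up against the red-faced end stop, then push each of the two red-tipped cam levers round, clockwise seen from above, until its cam jams the rail tight against the fence and stays jammed when you let go. Do not lift the rail, and leave everything else on the bench and on the jig where it is.

Things in the scene. Friction and masses are not known exactly. Their poses are not given: they have to be found in the camera images.
- jig: Fixed jig: dark brown board 260 (x) x 560 (y) x 18 mm. Origin: centre of its underside on the bench, z up; yaw varies. Aluminium fence along y on the robot's side: face at jig x = -75 mm, looking to +x, top 43 mm above the bench. End stop with red face looking to -y: a block at jig y 150 to 178, x -75 to -25 mm, top 48 mm; its black knob at x -91 reaches 66 mm. Heights here are above the bench.
- stop_face (a point): Point on the red face of the end stop, at jig x = -52.5, y = 150, z = 32 mm: where the middle of the rail's end comes when the rail is home.
- rail: Loose oak rail 300 (its y) x 45 (x) x 28 mm high, about 0.26 kg, flat on the board (top at 46 mm) between fence and cams, nearly parallel to the fence, 2 to 5 mm off it, 25 to 65 mm short of the stop. Small rebate along its upper fence-side edge, pencilled mortises on top. Origin: centre of its underside; +y points to the stop. Levers open, it has 6 mm of play across; 2 to 4 N slide it.
- rail_stop_end (a point): Centre (mid width, mid height) of the rail's +y end face, the end that goes to the stop.
- rail_push_end (a point): Centre of the rail's -y end face, the end to push on. The board there is free; the fence stands beside it.
- cam_left_pivot (a point): Axis of the left cam lever (the one next to the stop), 30 mm above the bench, at jig x = 2, y = 90 mm. The axis is vertical.
- cam_left_tip (a point): Centre of the rounded red end of the left lever, 109 mm from the pivot, mid height. The lever: a flat plywood eccentric disc, 56 mm diameter, centre 7 mm off the pivot, with a handle 20 mm wide (red end 22 mm) reaching 120 mm from the pivot; it lies 20 to 40 mm (red end 42 mm) above the bench, 2 mm clear of the board.
- cam_left (a joint): Left lever's turn, rad, growing clockwise seen from above. At 0 the handle points along jig +x, away from the rail; at 1.57 along jig -y. Starts at -0.3 to 0.25. Swings with under 1.5 N at the red end; the cam meets the rail at about 1.1 and jams under a 5 to 15 N push at the red end, before its travel ends at 1.65. Jammed, it holds by friction, and rubs the rail towards the stop.
- cam_right_pivot (a point): The same for the right cam lever, at jig x = 2, y = -90 mm.
- cam_right_tip (a point): The same for the red end of the right lever.
- cam_right (a joint): The same for the right lever.
- offcut: Bystander: loose oak block 48 x 45 x 28 mm lying on the jig board beyond the left lever, at about jig x = 30, y = 228 mm.
- pencil: Bystander: red flat pencil stub 14 x 78 x 8 mm (plus a 14 mm point) on the jig board beside the offcut, at about jig x = 103, y = 222 mm.
- glue: Bystander: white glue bottle with an orange nozzle, 64 mm across, 196 mm tall, standing on the bench to the left.
- router: Bystander: teal and silver trim router standing on its 90 mm square base, 177 mm tall, on the bench to the left.
- tape_measure: Bystander: yellow tape measure 74 x 34 x 64 mm on the bench to the right.
- screwdriver: Bystander: screwdriver with an orange handle lying on the bench to the right.

How it is judged:
By the outcome, as a careful person would: the job done as asked, in the order asked, and still so for the second after the job is handed in, with the robot touching nothing.
It also fails if it takes over 61 s, if anything falls off the work surface, if the arm or the gripper's body presses on something with over 40 N, if the wrist force passes 120 N, or if a joint passes its speed limit or range.

## Working session

There is one attempt and no reset: what is moved stays moved. The work goes in short steps, Python scripts to look and compute and a shell command to move; the robot and the scene stay as the last step left them, time stands still between calls to the robot, and variables do not carry over. Pictures are saved under pics/ and viewed, and the job is handed in when it is done.

```bash
mkdir -p pics; ls
python3 - <<'E'
from plant import get_state, cams, env, finder
import cv2, numpy as np
s=get_state(); print(s['clock'],s['q'],s['ee_pos'],s['tool_rot'],s['contact_force'],s['finger_gap'])
for n in ['scene','top']:
    d=cams.get_image(n); np.savez(f'pics/{n}0.npz',**{k:np.array(v) for k,v in d.items()})
    cv2.imwrite(f'pics/{n}0.png',cv2.cvtColor(d['img'],cv2.COLOR_RGB2BGR))
    print(n,np.array(d['camera_matrix']).round(1).tolist(),np.ravel(d['rvec']),np.ravel(d['tvec']))
    for l in ['jig','rail','rail_stop_end','rail_push_end','cam_left_tip','cam_right_tip','cam_left_pivot','cam_right_pivot','stop_face','offcut']:
        print(l,[(np.round(b['rect'],0).tolist(),round(b['p'],2)) for b in finder.boxes_of(l,n)[:3]])
E
```

```text
pics
0.0 [-1.2068023   0.38383807  0.04381211  1.59961597 -0.01788865  1.16120066
 -0.04992521] [0.28918672 0.58107268 0.23786536] [ 0.6881815   0.16086538  0.68851246 -0.16272412] [-0.3671479   0.27571779 -0.2689866 ] 0.9961209034363806
scene [[384.2, 0.0, 255.6], [0.0, 384.2, 194.4], [0.0, 0.0, 1.0]] [ 0.92705352  2.7343378  -0.74559562] [ 0.43893781 -0.27932146  1.29647212]
jig [([164.0, 119.0, 356.0, 306.0], 0.83), ([383.0, 268.0, 448.0, 322.0], 0.6)]
rail [([221.0, 147.0, 301.0, 221.0], 0.94), ([361.0, 321.0, 404.0, 362.0], 0.73), ([163.0, 122.0, 355.0, 308.0], 0.32)]
rail_stop_end [([220.0, 147.0, 298.0, 220.0], 0.87), ([235.0, 210.0, 282.0, 245.0], 0.33)]
rail_push_end [([223.0, 147.0, 297.0, 224.0], 0.96)]
cam_left_tip [([236.0, 214.0, 282.0, 246.0], 0.64)]
cam_right_tip [([200.0, 168.0, 243.0, 207.0], 0.82)]
cam_left_pivot [([165.0, 122.0, 356.0, 309.0], 0.75)]
cam_right_pivot [([164.0, 117.0, 357.0, 310.0], 0.7), ([383.0, 268.0, 447.0, 325.0], 0.62)]
stop_face [([161.0, 122.0, 356.0, 309.0], 0.75), ([200.0, 169.0, 243.0, 206.0], 0.28)]
offcut [([290.0, 253.0, 315.0, 280.0], 0.91), ([204.0, 170.0, 246.0, 206.0], 0.49)]
top [[351.9, 0.0, 251.9], [0.0, 351.9, 187.5], [0.0, 0.0, 1.0]] [ 2.1477281  -2.20795885  0.10775913] [0.02259634 0.56445284 1.13714017]
jig [([164.0, 144.0, 341.0, 231.0], 0.76), ([216.0, 153.0, 237.0, 197.0], 0.48)]
rail [([216.0, 192.0, 310.0, 211.0], 0.6)]
rail_stop_end [([217.0, 193.0, 307.0, 214.0], 0.6)]
rail_push_end [([216.0, 192.0, 306.0, 212.0], 0.72)]
cam_left_tip [([217.0, 154.0, 237.0, 197.0], 0.61)]
cam_right_tip [([214.0, 194.0, 306.0, 210.0], 0.63), ([272.0, 149.0, 289.0, 193.0], 0.62)]
cam_left_pivot [([165.0, 145.0, 341.0, 232.0], 0.57)]
cam_right_pivot [([163.0, 146.0, 340.0, 236.0], 0.84)]
stop_face [([167.0, 144.0, 340.0, 234.0], 0.94)]
offcut [([170.0, 174.0, 189.0, 194.0], 0.46), ([217.0, 190.0, 313.0, 214.0], 0.38)]
```

Run:
```python
import cv2
a=cv2.imread('pics/top0.png'); cv2.imwrite('pics/top0c.png',cv2.resize(a[130:245,150:350],None,fx=4,fy=4,interpolation=cv2.INTER_CUBIC))
```

```text
(no output)
```

View pics/scene0.png

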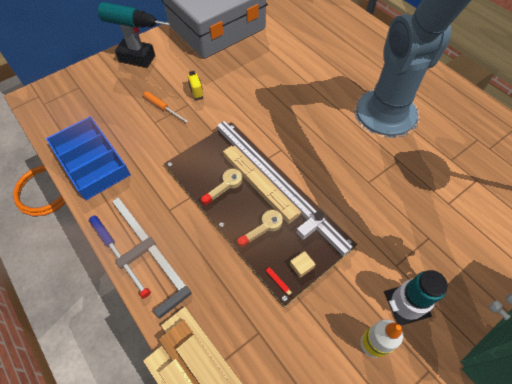

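View pics/top0.png

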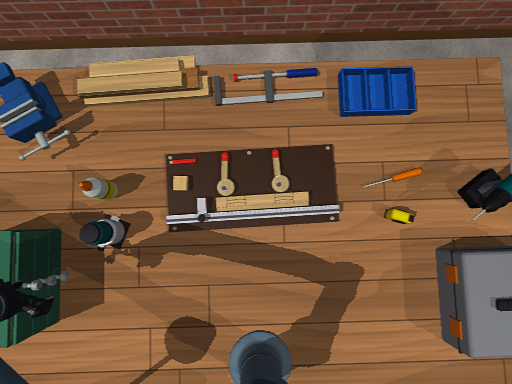

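View pics/top0c.png

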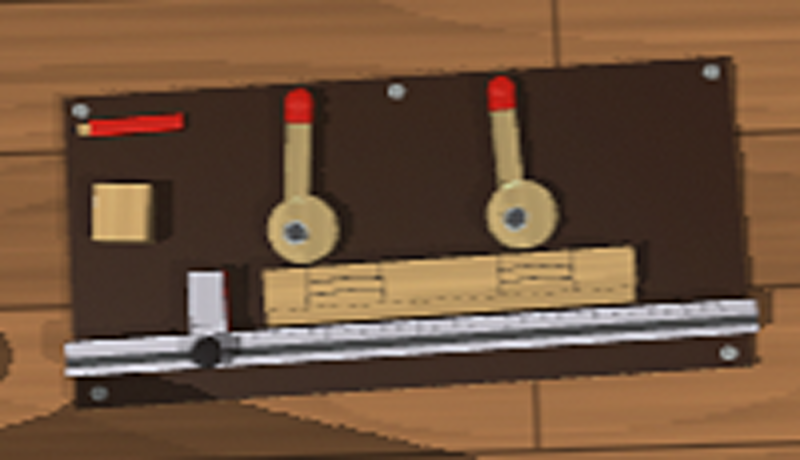

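```bash
cat > h.py <<'E'
import numpy as np, cv2
from scipy.spatial.transform import Rotation as Ro
def load(f): return dict(np.load(f))
def ray(d,uv,z):
    K=d['camera_matrix'];R=Ro.from_rotvec(np.ravel(d['rvec'])).as_matrix();t=np.ravel(d['tvec'])
    uv=np.atleast_2d(uv).astype(float)
    r=np.c_[uv,np.ones(len(uv))]@np.linalg.inv(K).T@R
    c=-R.T@t
    return c+r*((z-c[2])/r[:,2])[:,None]
def cloud(d):
    K=d['camera_matrix'];R=Ro.from_rotvec(np.ravel(d['rvec'])).as_matrix();t=np.ravel(d['tvec'])
    v,u=np.mgrid[:384,:512];z=d['range_z']
    p=np.stack([(u-K[0,2])/K[0,0]*z,(v-K[1,2])/K[1,1]*z,z],-1)
    return (p-t)@R
E
python3 - <<'E'
from h import *
for n in ['top','scene']:
    d=load(f'pics/{n}0.npz');P=cloud(d);img=d['img'];hsv=cv2.cvtColor(img,cv2.COLOR_RGB2HSV)
    ok=(d['range_z']>0)&(P[...,0]>.3)&(P[...,0]<.9)&(abs(P[...,1])<.45)
    print(n,'bench z',np.median(P[ok&(abs(P[...,2])<.008)][:,2]))
    V=img.max(-1)
    dark=(ok&(V<85)&(P[...,2]>.008)&(P[...,2]<.03)).astype(np.uint8)
    nl,lab,st,_=cv2.connectedComponentsWithStats(dark); 
    big=[i for i in range(1,nl) if st[i,4]>300]; print(st[big].tolist())
    m=np.isin(lab,big)
    print('board z',np.median(P[m][:,2]))
    v,u=np.nonzero(m)
    X=ray(d,np.c_[u,v],.018)[:,:2]
    r=cv2.minAreaRect((X*1000).astype(np.float32)); print(r)
    # red tips
    red=ok&((hsv[...,0]<6)|(hsv[...,0]>174))&(hsv[...,1]>180)&(V>120)
    nl,lab,st,ce=cv2.connectedComponentsWithStats(red.astype(np.uint8))
    for i in range(1,nl):
        if st[i,4]>6: print('red',st[i],ce[i],ray(d,ce[i],.040).round(4), np.median(P[lab==i],0))
    oak=ok&(hsv[...,0]>14)&(hsv[...,0]<28)&(V>130)&(P[...,2]>.03)&(P[...,2]<.06)
    nl,lab,st,ce=cv2.connectedComponentsWithStats(oak.astype(np.uint8))
    for i in range(1,nl):
        if st[i,4]>60:
            v,u=np.nonzero(lab==i); X=ray(d,np.c_[u,v],.046)[:,:2]
            print('oak',st[i],np.median(P[lab==i][:,2]),cv2.minAreaRect((X*1000).astype(np.float32)))
E
```

```text
top bench z -0.0004723003221634466
[[166, 144, 171, 71, 7359], [168, 213, 170, 19, 1340]]
board z 0.017454566243295333
((566.419921875, 11.416900634765625), (259.88836669921875, 559.5469970703125), 2.0793418884277344)
red [272 149   7   9  52] [274.90384615 152.90384615] [[ 0.6759 -0.0718  0.04  ]] [ 0.67542655 -0.07194955  0.04139998]
red [221 152   7   9  55] [224.07272727 156.4       ] [[0.6687 0.0957 0.04  ]] [0.66934303 0.09569812 0.04065704]
red [172 158  24   6  90] [183.67777778 160.78888889] [[0.6577 0.2285 0.04  ]] [0.66011953 0.23058319 0.02513367]
oak [272 158  17  34 297] 0.03959480293934386 ((603.2214965820312, -85.52564239501953), (52.07249069213867, 108.39803314208984), 88.10016632080078)
oak [217 161  17  35 306] 0.03936602486598362 ((596.677978515625, 93.73916625976562), (51.946041107177734, 111.4222412109375), 88.68093872070312)
oak [173 176  14  14 195] 0.04497369641778689 ((585.7728271484375, 241.73948669433594), (42.22214126586914, 43.14263153076172), 89.3797378540039)
oak [ 216  192   93   19 1236] 0.044387737605314226 ((518.2455444335938, -23.8411865234375), (
[... 360 characters left out ...]
0.67704689 -0.06633721  0.04065674]
red [238 236  10   9  64] [242.390625 239.921875] [[0.6707 0.0982 0.04  ]] [0.67106862 0.09913292 0.04173143]
red [266 267  23  25 170] [276.83529412 279.08235294] [[0.6652 0.2369 0.04  ]] [0.66172358 0.23374208 0.02551779]
oak [192  83  10  11  65] 0.04718230329674418 ((464.2311706542969, -437.5083312988281), (33.89182662963867, 41.026859283447266), 88.61017608642578)
oak [ 209  146   92   95 2217] 0.042207237510101 ((579.834716796875, -17.5133056640625), (162.5725555419922, 305.485595703125), 2.070633888244629)
oak [291 251  24  25 334] 0.04558933300636479 ((587.9983520507812, 245.04771423339844), (47.50032043457031, 48.68306350708008), 88.0727767944336)
```

```bash
cat >> h.py <<'E'
J0=np.array([.5664,.0114]);YAW=np.deg2rad(2.08)
RJ=np.array([[np.cos(YAW),-np.sin(YAW)],[np.sin(YAW),np.cos(YAW)]])
def j2w(x,y): return J0+RJ@np.array([x,y])/1000
def w2j(p): return RJ.T@(np.asarray(p)[:2]-J0)*1000
def Rt(q): return Ro.from_quat([q[1],q[2],q[3],q[0]]).as_matrix()
def go(s,jx,jy,z,yawj=None):
    "needed shift in tool mm; and attitude error to tool-down with tool y at jig angle yawj deg"
    R=Rt(s['tool_rot']);p=np.array(s['ee_pos'])
    t=np.r_[j2w(jx,jy),z/1000]
    print('shift tool mm',(R.T@(t-p)*1000).round(1),'world mm',((t-p)*1000).round(1))
    if yawj is not None:
        a=np.deg2rad(yawj)+YAW; y=np.array([np.cos(a),np.sin(a),0]);x=np.array([0,0,-1.]);
        D=np.c_[x,y,np.cross(x,y)]
        print('turn deg',np.rad2deg(Ro.from_matrix(R.T@D).as_rotvec()).round(2))
def rep(s):
    R=Rt(s['tool_rot']);a=RJ.T@R[:2,1]
    print('t',round(s['clock'],2),'jig',w2j(s['ee_pos']).round(1),'z',round(s['ee_pos'][2]*1000,1),'toolx',R[:,0].round(3),'tooly jig ang',round(np.rad2deg(np.arctan2(a[1],a[0])),1),'F jig',(RJ.T@np.array(s['contact_force'])[:2]).round(2),round(s['contact_force'][2],2),'gap',round(s['finger_gap'],2))
E
python3 - <<'E'
from h import *
from plant import get_state
s=get_state(); rep(s); print(Rt(s['tool_rot']).round(3))
go(s,-52,-225,120,0)
d=load('pics/top0.npz');P=cloud(d)
for a,b in [((80,120),(175,210)),((75,130),(212,255))]:
    Q=P[b[0]:b[1],a[0]:a[1]].reshape(-1,3);Q=Q[Q[:,2]>.08]; print(Q.min(0),Q.max(0))
E
```

```text
t 1.1 jig [-255.9  580.2] z 239.2 toolx [-0. -0. -1.] tooly jig ang 61.5 F jig [ 0.28 -0.28] 0.27 gap 1.0
[[-0.     0.446  0.895]
 [-0.     0.895 -0.446]
 [-1.    -0.    -0.   ]]
shift tool mm [ 119.3 -609.9  563.8] world mm [ 233.  -797.2 -119.2]
turn deg [6.146e+01 0.000e+00 1.000e-02]
[0.45872352 0.01701249 0.08018615] [0.60207945 0.51535606 1.18384487]
[0.39738087 0.01701249 0.08004348] [0.47095809 0.50383959 1.18384487]
```

```bash
python3 -m inch '[[-45,0,0,0,0,0,1],[-45,0,0,0,0,0,1],[0,-35,32,0,0,0,1],[0,-35,32,0,0,0,1],[0,-35,32,0,0,0,1],[0,-35,32,0,0,0,1],[0,-35,32,0,0,0,1],[0,-35,32,0,0,0,1],[0,-35,32,0,0,0,1],[0,-35,32,0,0,0,1]]'
python3 - <<'E'
from h import *
from plant import get_state
s=get_state(); rep(s); go(s,-52,-225,120,0)
E
```

```text
clock: 2.1
ee_pos: [0.3943, 0.2152, 0.3296]
tool_rot: [0.688, 0.162, 0.688, -0.161]
contact_force: [0.5, -0.0, -0.4]
finger_gap: 0.001
t 2.1 jig [-164.5  209.9] z 329.6 toolx [ 0.001  0.001 -1.   ] tooly jig ang 61.5 F jig [ 0.51 -0.05] -0.43 gap 0.0
shift tool mm [ 209.3 -328.5  306.6] world mm [ 128.3 -430.5 -209.6]
turn deg [ 6.146e+01 -2.000e-02 -6.000e-02]
```

```bash
python3 -m inch '[[0,-33,31,0,0,0,1],[0,-33,31,0,0,0,1],[0,-33,31,0,0,0,1],[0,-33,31,0,0,0,1],[0,-33,31,0,0,0,1],[0,-33,31,0,0,0,1],[0,-33,31,0,0,0,1],[0,-33,31,0,0,0,1],[0,-33,31,0,0,0,1],[0,-32,28,0,0,0,1]]'
python3 -m inch '[[10,0,0,8,0,0,1],[10,0,0,8,0,0,1],[10,0,0,8,0,0,1],[10,0,0,8,0,0,1],[10,0,0,8,0,0,1],[10,0,0,8,0,0,1],[10,0,0,8,0,0,1],[10,0,0,5.5,0,0,1],[20,0,0,0,0,0,1],[0,0,0,0,0,0,1]]'
python3 - <<'E'
from h import *
from plant import get_state
s=get_state(); rep(s); go(s,-50,-225,34,0); print(s['q'])
E
```

```text
clock: 3.1
ee_pos: [0.5228, -0.2159, 0.3298]
tool_rot: [0.689, 0.162, 0.688, -0.162]
contact_force: [0.5, 1.0, 0.8]
finger_gap: 0.003
clock: 4.1
ee_pos: [0.5207, -0.2128, 0.2269]
tool_rot: [0.507, 0.49, 0.511, -0.492]
contact_force: [0.4, 0.7, 0.1]
finger_gap: 0.002
t 4.1 jig [ -53.9 -222.4] z 226.9 toolx [-0.005  0.001 -1.   ] tooly jig ang -0.0 F jig [0.38 0.73] 0.09 gap 0.0
shift tool mm [192.9   4.8   2.9] world mm [   3.9   -2.4 -192.9]
turn deg [-0.   -0.09  0.28]
[-0.49120501  0.34419749  0.97297172  1.85492458 -0.31505623  1.11320091
  0.63407355]
```

Run:
```python
from plant import cams
from h import *
for n in ['wrist','top']:
    d=cams.get_image(n); np.savez(f'pics/{n}1.npz',**{k:np.array(v) for k,v in d.items()})
    cv2.imwrite(f'pics/{n}1.png',cv2.cvtColor(d['img'],cv2.COLOR_RGB2BGR))
```

```text
(no output)
```

View pics/wrist1.png

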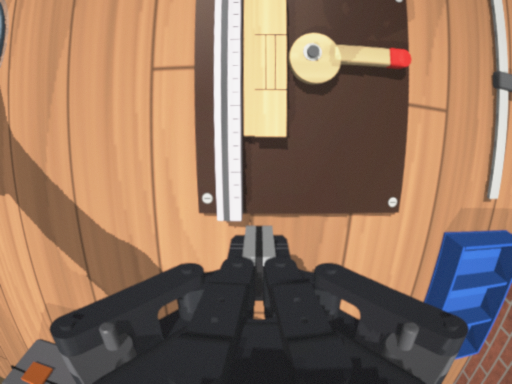

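View pics/top1.png

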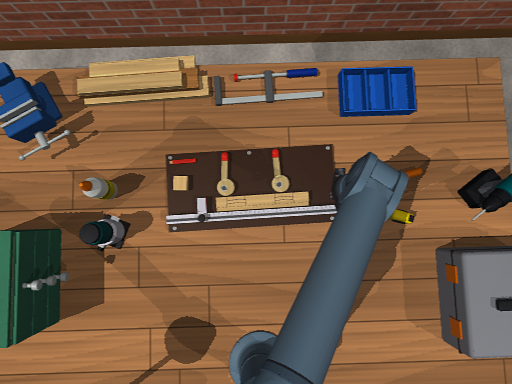

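```bash
python3 -m inch '[[40,3,0,0,0,0,1],[40,0,0,0,0,0,1],[40,0,0,0,0,0,1],[40,0,0,0,0,0,1],[25,0,0,0,0,0,1],[8,0,0,0,0,0,1],[0,0,0,0,0,0,1]]'
python3 - <<'E'
from h import *
from plant import get_state
s=get_state(); rep(s); go(s,-51,-195,34,0); print(s['q'])
E
```

```text
clock: 4.9
ee_pos: [0.5256, -0.214, 0.0363]
tool_rot: [0.509, 0.491, 0.509, -0.491]
contact_force: [0.4, 0.5, 0.5]
finger_gap: 0.004
t 4.9 jig [ -49.  -223.8] z 36.3 toolx [-0.  0. -1.] tooly jig ang -0.0 F jig [0.46 0.49] 0.46 gap 0.0
shift tool mm [  2.3  -2.  -28.8] world mm [-3.1 28.7 -2.3]
turn deg [-0.01 -0.    0.03]
[-0.29097475  0.62315302  0.75118525  1.95818504 -0.59282077  0.79336313
  0.8355136 ]
```

```bash
python3 -m inch '[[2,-1,-5,0,0,0,1],[0,-1,-5,0,0,0,1],[0,0,-5,0,0,0,1],[0,0,-5,0,0,0,1],[0,0,-3,0,0,0,1],[0,0,-3,0,0,0,1],[0,0,-3,0,0,0,1],[0,0,-3,0,0,0,1],[0,0,-3,0,0,0,1],[0,0,-3,0,0,0,1]]'
python3 -c "
from h import *
from plant import get_state
rep(get_state())"
python3 -m inch '[[0,0,-2,0,0,0,1],[0,0,-2,0,0,0,1],[0,0,-2,0,0,0,1],[0,0,-2,0,0,0,1]]'
python3 -c "
from h import *
from plant import get_state
rep(get_state())"
```

```text
clock: 5.9
ee_pos: [0.5218, -0.1767, 0.0343]
tool_rot: [0.509, 0.491, 0.508, -0.491]
contact_force: [-0.0, -1.8, -0.6]
finger_gap: -0.001
t 5.9 jig [ -51.4 -186.4] z 34.3 toolx [ 0.    -0.001 -1.   ] tooly jig ang -0.1 F jig [-0.09 -1.81] -0.61 gap -0.0
clock: 6.3
ee_pos: [0.5217, -0.1681, 0.0343]
tool_rot: [0.509, 0.491, 0.509, -0.491]
contact_force: [-0.2, -2.4, 0.2]
finger_gap: -0.001
t 6.3 jig [ -51.2 -177.8] z 34.3 toolx [ 0. -0. -1.] tooly jig ang -0.0 F jig [-0.25 -2.39] 0.21 gap -0.0
```

```bash
python3 -m inch '[[0,0,-2,0,0,0,1],[0,0,-2,0,0,0,1],[0,0,-2,0,0,0,1],[0,0,-2,0,0,0,1],[0,0,-2,0,0,0,1],[0,0,-2,0,0,0,1]]'
python3 -c "
from h import *
from plant import get_state
rep(get_state())"
python3 -m inch '[[0,0,-1,0,0,0,1],[0,0,-1,0,0,0,1],[0,0,-1,0,0,0,1]]'
python3 -c "
from h import *
from plant import get_state
rep(get_state())"
```

```text
clock: 6.9
ee_pos: [0.5213, -0.156, 0.0343]
tool_rot: [0.509, 0.491, 0.509, -0.491]
contact_force: [0.0, -1.8, -0.5]
finger_gap: -0.003
t 6.9 jig [ -51.2 -165.6] z 34.3 toolx [ 0. -0. -1.] tooly jig ang -0.0 F jig [-0.03 -1.77] -0.53 gap -0.0
clock: 7.2
ee_pos: [0.5211, -0.1532, 0.0343]
tool_rot: [0.509, 0.491, 0.509, -0.491]
contact_force: [0.0, -1.5, 0.2]
finger_gap: 0.001
t 7.2 jig [ -51.2 -162.8] z 34.3 toolx [ 0. -0. -1.] tooly jig ang -0.0 F jig [-0.03 -1.55] 0.18 gap 0.0
```

```bash
for i in 1 2; do python3 -m inch '[[0,0,-1,0,0,0,1],[0,0,-1,0,0,0,1]]' >/dev/null
python3 -c "
from h import *
from plant import get_state
rep(get_state())"; done
```

```text
t 7.4 jig [ -51.2 -160.8] z 34.3 toolx [ 0. -0. -1.] tooly jig ang -0.0 F jig [ 0.   -0.58] -0.1 gap 0.0
t 7.6 jig [ -51.2 -160.4] z 34.4 toolx [ 0.001 -0.003 -1.   ] tooly jig ang -0.1 F jig [ 0.06 -5.64] -0.77 gap 0.0
```

```bash
for i in 1 2; do python3 -m inch '[[0,0,-0.5,0,0,0,1],[0,0,0,0,0,0,1]]' >/dev/null
python3 -c "
from h import *
from plant import get_state
rep(get_state())"; done
python3 - <<'E'
from plant import cams
from h import *
for n in ['wrist','scene','top']:
    d=cams.get_image(n); np.savez(f'pics/{n}2.npz',**{k:np.array(v) for k,v in d.items()})
    im=cv2.cvtColor(d['img'],cv2.COLOR_RGB2BGR)
    if n=='scene': im=cv2.resize(im[130:280,200:370],None,fx=4,fy=4,interpolation=cv2.INTER_CUBIC)
    if n=='top': im=cv2.resize(im[130:245,150:350],None,fx=4,fy=4,interpolation=cv2.INTER_CUBIC)
    cv2.imwrite(f'pics/{n}2.png',im)
E
```

```text
t 7.8 jig [ -51.3 -160.3] z 34.4 toolx [ 0.001 -0.003 -1.   ] tooly jig ang -0.1 F jig [-0.09 -5.72] -1.51 gap 0.0
t 8.0 jig [ -51.3 -160.4] z 34.5 toolx [ 0.001 -0.004 -1.   ] tooly jig ang -0.1 F jig [ 0.88 -5.54] -2.05 gap 0.0
```

View pics/scene2.png

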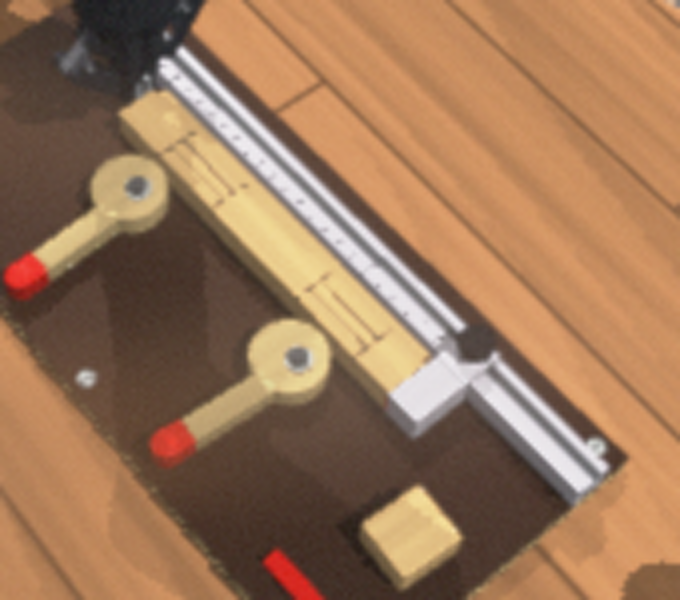

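View pics/wrist2.png

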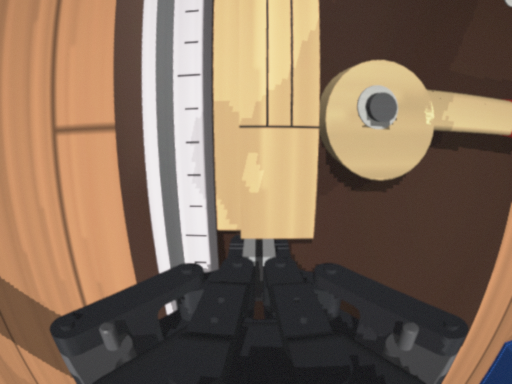

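View pics/top2.png

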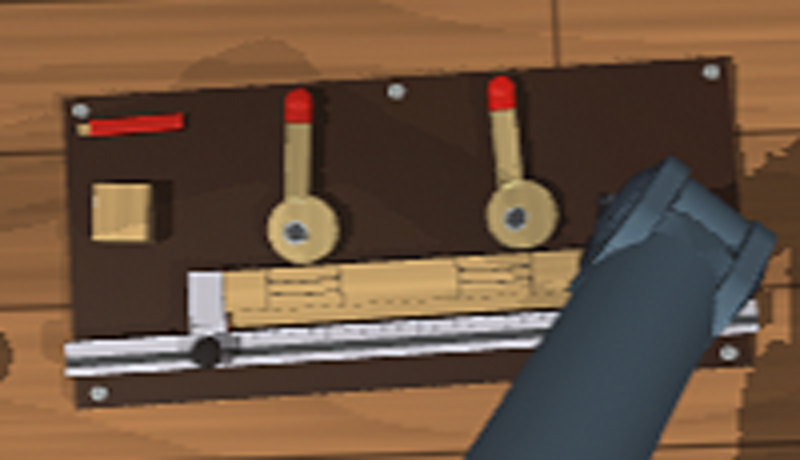

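```bash
python3 -m inch '[[0,0,5,0,0,0,1],[0,0,10,0,0,0,1],[-10,0,10,0,0,0,1],[-45,0,0,0,0,0,1],[-40,0,0,0,0,0,1],[0,22,-43,0,0,0,1],[0,22,-43,0,0,0,1],[0,22,-43,0,0,0,1],[0,22,-43,0,0,0,1],[0,22,-43,0,0,0,1]]'
python3 -m inch '[[0,22,-40,0,0,0,1],[0,22,-38,0,0,0,1],[0,2,0,0,0,0,1],[0,0,0,0,0,0,1]]'
python3 - <<'E'
from h import *
from plant import get_state,cams
s=get_state(); rep(s); go(s,108,113,35,0); print(s['q'])
d=cams.get_image('wrist');np.savez('pics/wrist3.npz',**{k:np.array(v) for k,v in d.items()})
cv2.imwrite('pics/wrist3.png',cv2.cvtColor(d['img'],cv2.COLOR_RGB2BGR))
E
```

```text
clock: 9.15
ee_pos: [0.6249, 0.0473, 0.1302]
tool_rot: [0.509, 0.491, 0.509, -0.491]
contact_force: [0.7, -0.3, -0.1]
finger_gap: -0.001
clock: 9.55
ee_pos: [0.6678, 0.1273, 0.1294]
tool_rot: [0.51, 0.49, 0.51, -0.49]
contact_force: [0.4, -0.9, -0.3]
finger_gap: -0.0
t 9.55 jig [105.6 112.2] z 129.4 toolx [-0.  0. -1.] tooly jig ang 0.2 F jig [ 0.39 -0.94] -0.34 gap -0.0
shift tool mm [94.4  2.4 -0.8] world mm [  2.4   0.9 -94.4]
turn deg [ 0.2 -0.   0. ]
[-0.80541305  0.6746561   0.78703755  1.63396511 -0.53212005  1.05944986
  0.1794408 ]
```

View pics/wrist3.png

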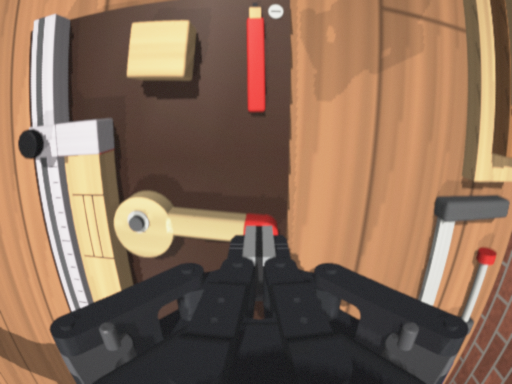

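```bash
cat >> h.py <<'E'
def fray(d,uv,z):
    K=d['camera_matrix'];R=Ro.from_rotvec(np.ravel(d['rvec'])).as_matrix();t=np.ravel(d['tvec'])
    n=cv2.fisheye.undistortPoints(np.float64(uv).reshape(-1,1,2),K,np.zeros(4)).reshape(-1,2)
    r=np.c_[n,np.ones(len(n))]@R;c=-R.T@t
    return c+r*((z-c[2])/r[:,2])[:,None]
def fproj(d,P):
    return cv2.fisheye.projectPoints(np.float64(P).reshape(-1,1,3),np.ravel(d['rvec']).astype(float),np.ravel(d['tvec']).astype(float),d['camera_matrix'],np.zeros(4))[0].reshape(-1,2)
E
python3 - <<'E'
from h import *
d=load('pics/wrist3.npz')
tip=np.r_[j2w(105.6,112.2),.1214]; print('fingertip px',fproj(d,[tip]))
print('lever pts: pivot, handle/red joint, offcut corner, end')
for uv,z in [((139,223),.045),((245,226),.041),((262,215),.042),((170,207),.040),((168,237),.040),((161,20),.046)]: print(uv,w2j(fray(d,[uv],z)[0]).round(1))
for x,y,z in [(2,90,45),(111,81,42),(2,-90,45)]: print(fproj(d,[np.r_[j2w(x,y),z/1000]]))
E
```

```text
fingertip px [[258.22469003 241.30375852]]
lever pts: pivot, handle/red joint, offcut corner, end
(139, 223) [ 5.6 89.9]
(245, 226) [94.9 87.6]
(262, 215) [108.6  97.6]
(170, 207) [ 33.2 102.9]
(168, 237) [28.7 75.8]
(161, 20) [ 31.7 252. ]
[[135.19581367 222.75793656]]
[[264.76576055 234.07946211]]
[[165.8489275  368.02771132]]
```

```bash
python3 -m inch '[[10,2,-8,0,0,0,1],[40,0,0,0,0,0,1],[35,0,0,0,0,0,1],[9,0,0,0,0,0,1],[0,0,0,0,0,0,1]]'
python3 - <<'E'
from h import *
from plant import get_state
s=get_state(); rep(s); go(s,108,113,35,0)
E
```

```text
clock: 10.1
ee_pos: [0.6669, 0.1319, 0.0331]
tool_rot: [0.507, 0.49, 0.509, -0.493]
contact_force: [-0.1, -0.6, 1.2]
finger_gap: -0.006
t 10.1 jig [104.8 116.8] z 33.1 toolx [-0.005 -0.001 -1.   ] tooly jig ang -0.2 F jig [-0.1  -0.56] 1.21 gap -0.01
shift tool mm [-1.9  3.2  3.8] world mm [ 3.3 -3.7  1.9]
turn deg [-0.15  0.07  0.27]
```

```bash
python3 -m inch '[[0,1,4,0,0,0,1],[0,0,3,0,0,0,1],[0,1.6,10.9,6,0,0,1],[0,1.6,10.9,6,0,0,1],[0,1.6,10.9,6,0,0,1],[0,1.6,10.9,6,0,0,1]]'
python3 - <<'E'
from h import *
from plant import get_state,cams
s=get_state(); rep(s)
d=cams.get_image('wrist');np.savez('pics/wrist4.npz',**{k:np.array(v) for k,v in d.items()})
cv2.imwrite('pics/wrist4.png',cv2.cvtColor(d['img'],cv2.COLOR_RGB2BGR))
E
```

```text
clock: 10.7
ee_pos: [0.6733, 0.0826, 0.0377]
tool_rot: [0.395, 0.588, 0.394, -0.585]
contact_force: [0.2, 0.4, -0.2]
finger_gap: 0.002
t 10.7 jig [109.4  67.3] z 37.7 toolx [ 0.004  0.002 -1.   ] tooly jig ang -24.3 F jig [0.2  0.43] -0.15 gap 0.0
```

View pics/wrist4.png

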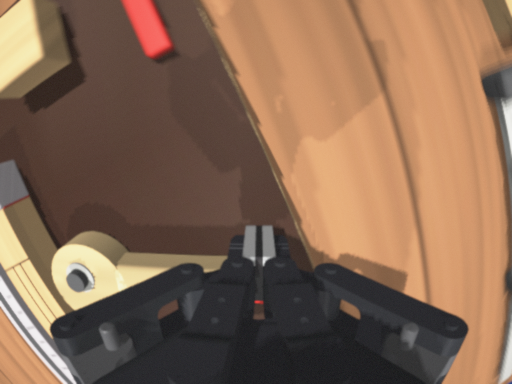

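```bash
python3 -m inch '[[1,1.7,11.3,6,0,0,1],[1,1.7,11.3,6,0,0,1],[1,1.7,11.3,6,0,0,1],[0,1.7,11.3,6,0,0,1],[0,1.5,9.5,5,0,0,1]]'
python3 - <<'E'
from h import *
from plant import get_state,cams
s=get_state(); rep(s)
R=Rt(s['tool_rot']);r=np.r_[j2w(2,90),0]-s['ee_pos'];print('a,b',(-R.T@r*1000).round(1), 'Ftool',(R.T@s['contact_force']).round(2))
E
```

```text
clock: 11.25
ee_pos: [0.6503, 0.0329, 0.0345]
tool_rot: [0.236, 0.668, 0.235, -0.665]
contact_force: [1.3, 1.1, 0.0]
finger_gap: 0.002
t 11.25 jig [84.6 18.5] z 34.5 toolx [ 0.005  0.001 -1.   ] tooly jig ang -53.2 F jig [1.35 1.03] 0.01 gap 0.0
a,b [-34.1 106.9 -23.4] Ftool [-0.   -0.01 -1.7 ]
```

```bash
cat > st.py <<'E'
import sys
from h import *
from plant import get_state
s=get_state(); rep(s)
R=Rt(s['tool_rot']);r=np.r_[j2w(2,float(sys.argv[1])),0]-s['ee_pos'];print('a,b',(-R.T@r*1000).round(1)[1:], 'Ftool',(R.T@s['contact_force']).round(2))
E
python3 -m inch '[[0,1,5.6,3,0,0,1],[0,1,5.6,3,0,0,1],[0,1,5.6,3,0,0,1]]'>/dev/null; python3 st.py 90
python3 -m inch '[[0,0.7,3.7,2,0,0,1],[0,0.7,3.7,2,0,0,1]]'>/dev/null; python3 st.py 90
```

```text
t 11.55 jig [72.9  6.9] z 34.5 toolx [ 0.006  0.001 -1.   ] tooly jig ang -62.0 F jig [1.65 0.98] -0.8 gap 0.0
a,b [106.7 -23.9] Ftool [ 0.81 -0.1  -1.92]
t 11.75 jig [66.6  2.1] z 34.2 toolx [ 0.005  0.    -1.   ] tooly jig ang -66.1 F jig [2.73 1.98] 1.82 gap 0.0
a,b [106.6 -23.6] Ftool [-1.8 -0.7 -3.3]
```

Cam is starting to meet the rail; go on in small steps.

```bash
for i in 1 2 3; do python3 -m inch '[[0,0.5,2.8,1.5,0,0,1],[0,0.5,2.8,1.5,0,0,1]]'>/dev/null; python3 st.py 90; done
```

```text
t 11.95 jig [62.9 -0.6] z 34.0 toolx [ 0.007  0.    -1.   ] tooly jig ang -69.1 F jig [7.4  0.77] 2.32 gap 0.0
a,b [106.5 -24.8] Ftool [-2.27  1.93 -7.2 ]
t 12.15 jig [60.4 -2.6] z 34.1 toolx [ 0.012  0.    -1.   ] tooly jig ang -72.0 F jig [11.16  1.24] -1.86 gap -0.0
a,b [106.2 -27.3] Ftool [  2.     2.25 -10.98]
t 12.35 jig [57.7 -4.5] z 34.3 toolx [ 0.017  0.    -1.   ] tooly jig ang -75.0 F jig [15.68  0.93] -5.14 gap -0.0
a,b [105.9 -29.9] Ftool [  5.4    3.14 -15.31]
```

```bash
python3 -m inch '[[0,0,2,0,0,0,1],[0,0,0,0,0,0,1]]'>/dev/null; python3 st.py 90
python3 -m inch '[[0,0,0,0,0,0,1]]'>/dev/null; python3 st.py 90
python3 -m inch '[[0,0,-5,0,0,0,1],[0,0,-10,0,0,0,1],[0,0,-10,0,0,0,1],[-10,0,-10,0,0,0,1],[-45,0,0,0,0,0,1],[-40,0,0,0,0,0,1],[0,0,0,0,0,0,1]]' >/dev/null; python3 st.py 90
python3 - <<'E'
from plant import cams
from h import *
for n in ['wrist','scene','top']:
    d=cams.get_image(n); np.savez(f'pics/{n}5.npz',**{k:np.array(v) for k,v in d.items()})
    im=cv2.cvtColor(d['img'],cv2.COLOR_RGB2BGR)
    if n=='scene': im=cv2.resize(im[130:280,200:370],None,fx=4,fy=4,interpolation=cv2.INTER_CUBIC)
    if n=='top': im=cv2.resize(im[130:245,150:350],None,fx=4,fy=4,interpolation=cv2.INTER_CUBIC)
    cv2.imwrite(f'pics/{n}5.png',im)
E
```

```text
t 12.55 jig [55.8 -5.2] z 34.3 toolx [ 0.017 -0.001 -1.   ] tooly jig ang -74.9 F jig [13.41  1.07] -4.05 gap -0.0
a,b [106.1 -27.7] Ftool [  4.27   2.44 -13.17]
t 12.65 jig [55.8 -5.3] z 34.3 toolx [ 0.016 -0.001 -1.   ] tooly jig ang -74.9 F jig [13.42  0.51] -4.67 gap -0.0
a,b [106.2 -27.6] Ftool [  4.89   2.97 -13.01]
t 13.35 jig [85.7  0.1] z 134.0 toolx [ 0.01  -0.001 -1.   ] tooly jig ang -75.1 F jig [ 1.  -0.4] 0.98 gap -0.0
a,b [108.9 -59.1] Ftool [-0.97  0.64 -0.87]
```

View pics/wrist5.png

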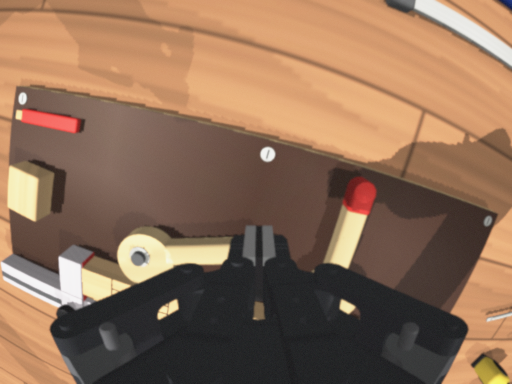

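View pics/scene5.png

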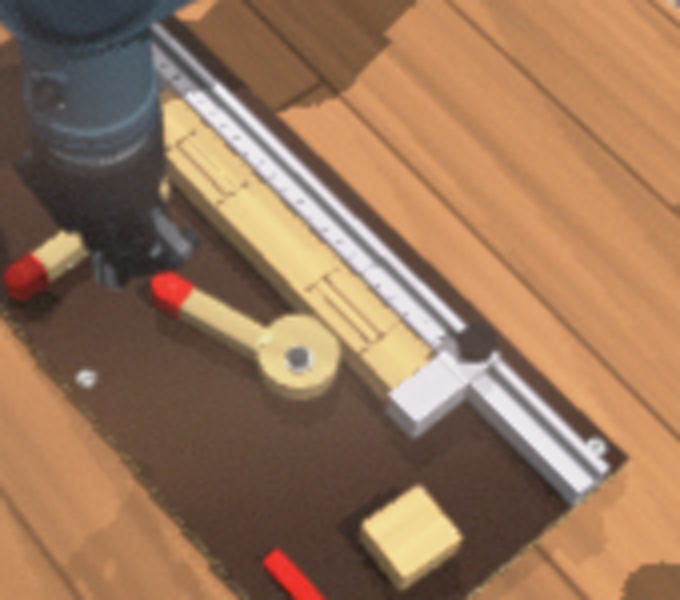

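View pics/top5.png

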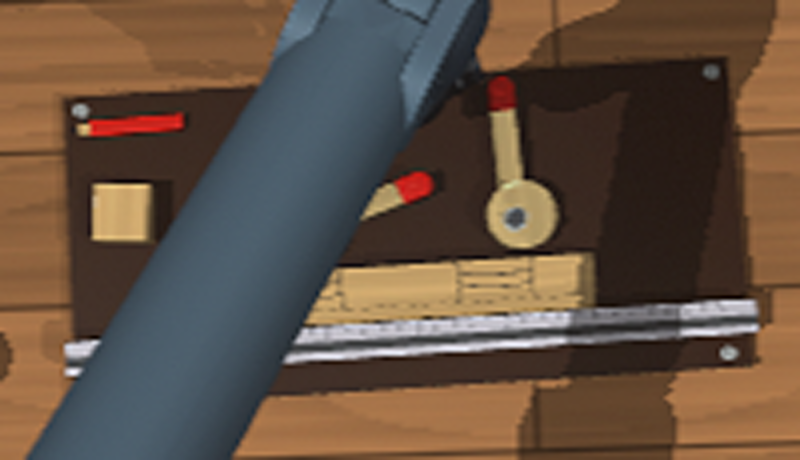

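```bash
cat > tips.py <<'E'
import sys
from h import *
for n,f in [a.split(':') for a in sys.argv[1:]]:
    d=load(f);img=d['img']
    hsv=cv2.cvtColor(img,cv2.COLOR_RGB2HSV)
    red=((hsv[...,0]<6)|(hsv[...,0]>174))&(hsv[...,1]>170)&(img.max(-1)>70)
    nl,lab,st,ce=cv2.connectedComponentsWithStats(red.astype(np.uint8))
    for i in range(1,nl):
        if st[i,4]<20: continue
        p=(fray if n=='wrist' else ray)(d,[ce[i]],.041)[0]; j=w2j(p)
        if abs(j[0])<140 and abs(j[1])<280:
            l=min((90,-90),key=lambda y:abs(np.hypot(j[0]-2,j[1]-y)-106))
            print(n,ce[i].round(1),st[i,4],'jig',j.round(1),'r',round(np.hypot(j[0]-2,j[1]-l),1),'piv',l,'theta',round(np.arctan2(l-j[1],j[0]-2),3))
E
python3 tips.py top:pics/top0.npz scene:pics/scene0.npz top:pics/top5.npz scene:pics/scene5.npz wrist:pics/wrist5.npz
```

```text
top [274.7 152.8] 57 jig [106.5 -86.5] r 104.5 piv -90 theta -0.033
top [224.3 156.3] 62 jig [105.6  79.8] r 104.1 piv 90 theta 0.098
top [184.1 160.7] 99 jig [ 99.  212.2] r 156.1 piv 90 theta -0.9
scene [205.9 198.9] 93 jig [108.9 -80.6] r 107.3 piv -90 theta -0.087
scene [242.7 240.3] 77 jig [107.6  84.5] r 105.7 piv 90 theta 0.052
scene [277.  279.4] 187 jig [107.4 223. ] r 169.7 piv 90 theta -0.9
top [274.9 153. ] 53 jig [106. -87.] r 104.0 piv -90 theta -0.029
top [184.1 160.7] 99 jig [ 99.  212.2] r 156.1 piv 90 theta -0.9
top [253.2 176.1] 55 jig [ 34.2 -10.9] r 105.9 piv 90 theta 1.262
scene [205.8 199. ] 82 jig [109.3 -80.5] r 107.7 piv -90 theta -0.088
scene [242.  202.1] 73 jig [37.  -7.5] r 103.6 piv 90 theta 1.226
scene [277.  279.5] 189 jig [107.5 223. ] r 169.8 piv 90 theta -0.9
wrist [ 57.5 117.1] 159 jig [110.4 191.8] r 148.7 piv 90 theta -0.754
wrist [359.6 195.4] 874 jig [108.5 -81.4] r 106.8 piv -90 theta -0.08
```

```bash
python3 -m inch '[[0,28,-4,0,0,0,1],[0,28,-4,0,0,0,1],[0,0,0,-8.5,0,0,1],[0,0,0,-8.5,0,0,1],[0,0,0,-8.5,0,0,1],[0,0,0,-8.5,0,0,1],[0,0,0,-8.5,0,0,1],[0,0,0,-8.5,0,0,1],[0,0,0,-8.5,0,0,1],[0,0,0,-8.5,0,0,1]]'
python3 -m inch '[[0,0,0,-7,0,0,1],[0,0,0,0,0,0,1]]'>/dev/null
python3 - <<'E'
from h import *
from plant import get_state
s=get_state(); rep(s); go(s,107,-51,35,0); print(s['q'])
E
```

```text
clock: 14.5
ee_pos: [0.6701, -0.0343, 0.1249]
tool_rot: [-0.478, -0.519, -0.481, 0.521]
contact_force: [0.9, -0.5, -0.2]
finger_gap: 0.0
t 14.7 jig [102.2 -49.6] z 125.4 toolx [-0.004  0.001 -1.   ] tooly jig ang -0.1 F jig [-0.3  -0.34] 0.33 gap 0.0
shift tool mm [90.4  5.1  1.5] world mm [  4.8  -1.2 -90.4]
turn deg [-0.06 -0.06  0.22]
[-0.57415269  0.6679633   0.79042175  1.6564713  -0.53308953  1.04955407
  0.41934116]
```

```bash
python3 -m inch '[[40,4,0,0,0,0,1],[40,0,0,0,0,0,1],[10,0,0,0,0,0,1],[0,0,0,0,0,0,1]]'>/dev/null; python3 st.py -90
python3 -m inch '[[0,0,4,0,0,0,1],[0,0,4,0,0,0,1],[0,0,3,0,0,0,1]]'>/dev/null; python3 st.py -90
```

```text
t 15.1 jig [104.9 -49.5] z 34.1 toolx [-0.007 -0.    -1.   ] tooly jig ang -0.1 F jig [1.07 0.25] 0.6 gap -0.0
a,b [102.6 -40.7] Ftool [-0.6   1.07 -0.25]
t 15.4 jig [109.2 -62.4] z 39.6 toolx [ 0.004 -0.001 -1.   ] tooly jig ang -0.1 F jig [-0.32 -0.82] 0.29 gap -0.0
a,b [107.3 -27.8] Ftool [-0.29 -0.32  0.82]
```

```bash
python3 -m inch '[[4,-1,2,0,0,0,1],[0,0,2,0,0,0,1],[0,1.7,11.2,6,0,0,1],[0,1.7,11.2,6,0,0,1],[0,1.7,11.2,6,0,0,1],[0,1.7,11.2,6,0,0,1]]'>/dev/null; python3 st.py -90
python3 -m inch '[[1,1.7,11.2,6,0,0,1],[0,1.7,11.2,6,0,0,1],[0,1.7,11.2,6,0,0,1],[0,1.7,11.2,6,0,0,1]]'>/dev/null; python3 st.py -90
```

```text
t 16.0 jig [ 107.2 -109.5] z 33.4 toolx [ 0.001  0.001 -1.   ] tooly jig ang -24.2 F jig [1.28 0.03] -0.63 gap 0.0
a,b [104.  -25.4] Ftool [ 0.63  1.15 -0.55]
t 16.4 jig [  88.5 -151. ] z 32.5 toolx [ 0.002  0.    -1.   ] tooly jig ang -48.2 F jig [ 0.54 -0.11] 0.14 gap 0.0
a,b [103.2 -24. ] Ftool [-0.14  0.45 -0.33]
```

```bash
python3 -m inch '[[-1,1,5.6,3,0,0,1],[0,1.3,5.6,3,0,0,1],[0,1.3,5.6,3,0,0,1],[0,1.3,5.6,3,0,0,1]]'>/dev/null; python3 st.py -90
python3 - <<'E'
from plant import cams
from h import *
d=cams.get_image('wrist');np.savez('pics/wrist6.npz',**{k:np.array(v) for k,v in d.items()})
cv2.imwrite('pics/wrist6.png',cv2.cvtColor(d['img'],cv2.COLOR_RGB2BGR))
E
```

```text
t 16.8 jig [  73.3 -167.8] z 33.3 toolx [ 0.     0.001 -1.   ] tooly jig ang -60.1 F jig [0.64 0.84] 0.41 gap -0.0
a,b [103.  -23.1] Ftool [-0.41 -0.41 -0.97]
```

View pics/wrist6.png

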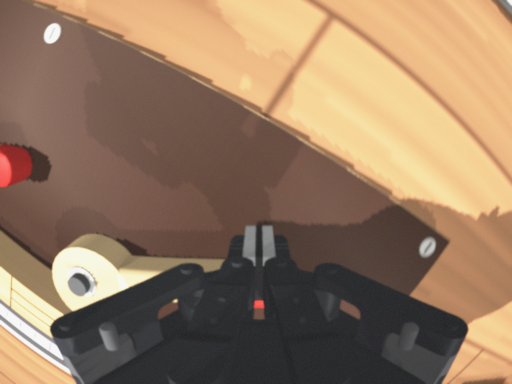

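The handle is at (170,262), with its red end behind the fingers at (258,302), so it is following. I'll go on to the jam.

```bash
python3 -m inch '[[0,0.8,3.7,2,0,0,1],[0,0.8,3.7,2,0,0,1]]'>/dev/null; python3 st.py -90; for i in 1 2 3; do python3 -m inch '[[0,0.6,2.8,1.5,0,0,1],[0,0.6,2.8,1.5,0,0,1]]'>/dev/null; python3 st.py -90; done
```

```text
t 17.05 jig [  67.6 -173. ] z 33.2 toolx [ 0.     0.001 -1.   ] tooly jig ang -64.1 F jig [-0.09  0.14] 0.59 gap -0.0
a,b [103.3 -22.8] Ftool [-0.59 -0.16  0.02]
t 17.25 jig [  63.6 -176.2] z 33.3 toolx [ 0.002  0.001 -1.   ] tooly jig ang -67.1 F jig [3.66 1.02] -1.12 gap 0.0
a,b [103.3 -23.3] Ftool [ 1.13  0.48 -3.77]
t 17.45 jig [  60.9 -178.3] z 33.4 toolx [ 0.005  0.002 -1.   ] tooly jig ang -70.0 F jig [6.89 2.75] -4.15 gap 0.0
a,b [103.2 -25.4] Ftool [ 4.19 -0.23 -7.39]
t 17.65 jig [  58.7 -180.1] z 33.5 toolx [ 0.009  0.002 -1.   ] tooly jig ang -73.0 F jig [11.37  3.24] -6.12 gap 0.0
a,b [102.8 -28.1] Ftool [  6.23   0.23 -11.76]
```

```bash
python3 -m inch '[[0,0.3,2.8,1,0,0,1],[0,0,2,0,0,0,1]]'>/dev/null; python3 st.py -90;python3 -m inch '[[0,0,1.5,0,0,0,1],[0,0,0,0,0,0,1]]'>/dev/null; python3 st.py -90
```

```text
t 17.85 jig [  56.9 -181.2] z 33.7 toolx [ 0.014  0.001 -1.   ] tooly jig ang -73.8 F jig [15.69  2.01] -10.01 gap -0.0
a,b [103.  -27.8] Ftool [ 10.23   2.41 -15.49]
t 18.05 jig [  55.6 -181.7] z 33.7 toolx [ 0.014  0.001 -1.   ] tooly jig ang -73.8 F jig [13.33  1.82] -9.0 gap -0.0
a,b [103.1 -26.3] Ftool [  9.18   1.93 -13.19]
```

```bash
python3 -m inch '[[0,0,-5,0,0,0,1],[0,0,-10,0,0,0,1],[0,0,-10,0,0,0,1],[-10,0,-10,0,0,0,1],[-45,0,0,0,0,0,1],[-45,0,0,0,0,0,1],[-30,10,0,0,0,0,1],[0,40,0,0,0,0,1],[0,40,0,0,0,0,1],[0,0,0,0,0,0,1]]' >/dev/null; python3 st.py -90
python3 - <<'E'
from plant import cams
from h import *
for n in ['wrist','scene','top']:
    d=cams.get_image(n); np.savez(f'pics/{n}7.npz',**{k:np.array(v) for k,v in d.items()})
    im=cv2.cvtColor(d['img'],cv2.COLOR_RGB2BGR)
    if n=='scene': im=cv2.resize(im[130:280,200:370],None,fx=4,fy=4,interpolation=cv2.INTER_CUBIC)
    if n=='top': im=cv2.resize(im[130:245,150:350],None,fx=4,fy=4,interpolation=cv2.INTER_CUBIC)
    cv2.imwrite(f'pics/{n}7.png',im)
E
python3 tips.py top:pics/top7.npz scene:pics/scene7.npz wrist:pics/wrist7.npz
```

```text
t 19.05 jig [ 103.3 -271.5] z 165.7 toolx [ 0.001 -0.008 -1.   ] tooly jig ang -74.6 F jig [-1.3  -1.15] 0.77 gap 0.0
a,b [203.2 -49.1] Ftool [-0.76  0.77  1.56]
top [184.1 160.7] 101 jig [ 99.2 212.2] r 156.1 piv 90 theta -0.899
top [253.2 176.1] 55 jig [ 34.2 -10.9] r 105.9 piv 90 theta 1.262
scene [204.8 161.5] 47 jig [  36.3 -187.7] r 103.6 piv -90 theta 1.233
scene [242. 202.] 72 jig [36.8 -7.6] r 103.7 piv 90 theta 1.228
scene [276.9 279.4] 188 jig [107.5 222.6] r 169.5 piv 90 theta -0.899
wrist [ 30.5 179.2] 208 jig [ 44.5 -25.5] r 123.1 piv 90 theta 1.219
wrist [164.  219.5] 263 jig [  47.  -193.7] r 113.0 piv -90 theta 1.161
```

View pics/scene7.png

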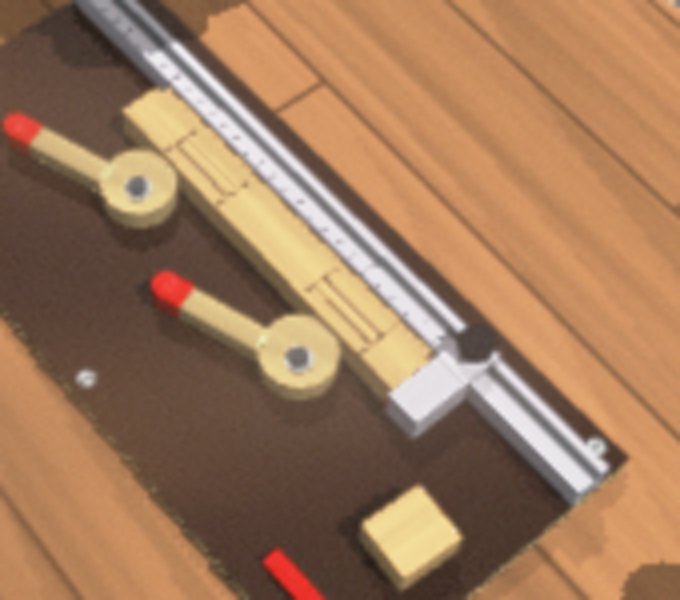

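View pics/top7.png

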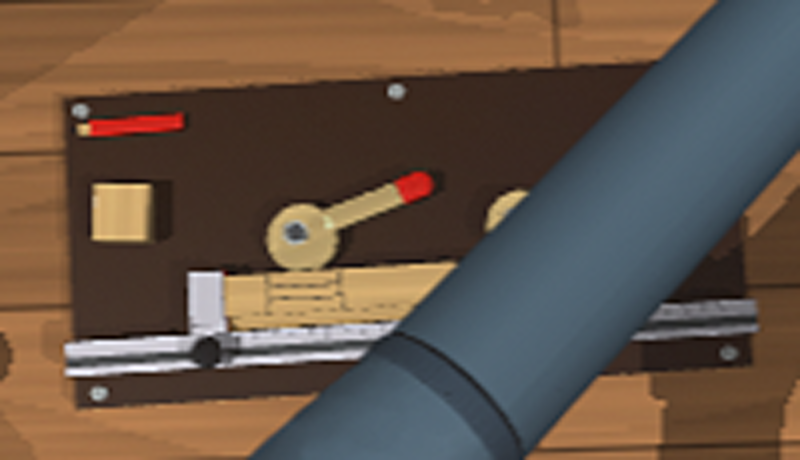

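Run:
```python
from h import *
from plant import get_state
s=get_state(); go(s,71,1,165,-73)
```

```text
shift tool mm [  -1.4 -263.   -39.2] world mm [-43.7 262.2   1.5]
turn deg [-1.13  0.03  0.02]
```

```bash
python3 -m inch '[[0,-40,-6,-1,0,0,1],[0,-45,-7,0,0,0,1],[0,-45,-7,0,0,0,1],[0,-45,-7,0,0,0,1],[0,-45,-7,0,0,0,1],[0,-43,-5,0,0,0,1],[0,0,0,0,0,0,1],[0,0,0,0,0,0,1]]'>/dev/null; python3 st.py 90
python3 - <<'E'
from h import *
from plant import get_state
s=get_state(); go(s,71,1,35,-73)
E
```

```text
t 20.0 jig [66.5  5.4] z 162.8 toolx [-0.001  0.001 -1.   ] tooly jig ang -72.6 F jig [ 0.55 -0.75] -0.27 gap -0.0
a,b [ 99.7 -36.2] Ftool [ 0.27  0.88 -0.3 ]
shift tool mm [127.7   5.8  -3.1] world mm [   4.6   -4.3 -127.8]
turn deg [0.37 0.06 0.08]
```

```bash
python3 -m inch '[[40,5,-4,0,0,0,1],[40,0,0,0,0,0,1],[40,0,0,0,0,0,1],[8,0,0,0,0,0,1],[0,0,0,0,0,0,1],[0,0,0,0,0,0,1]]'>/dev/null; python3 st.py 90
python3 -m inch '[[0,0,4,0,0,0,1],[0,0,3,0,0,0,1],[0,0,3,0,0,0,1],[0,0,2,0,0,0,1],[0,0,2,0,0,0,1]]'>/dev/null; python3 st.py 90
```

```text
t 20.6 jig [73.5 -4.2] z 37.4 toolx [ 0.003 -0.001 -1.   ] tooly jig ang -73.1 F jig [ 0.02 -0.05] 0.64 gap -0.0
a,b [111.  -41.2] Ftool [-0.64  0.06 -0.01]
t 21.1 jig [58.6 -6.7] z 35.5 toolx [ 0.  0. -1.] tooly jig ang -73.0 F jig [-0.58  0.99] -0.41 gap 0.0
a,b [109.  -25.9] Ftool [ 0.41 -1.12  0.26]
```

```bash
for i in 1 2 3 4; do python3 -m inch '[[0,0,1.5,0,0,0,1],[0,0,1.5,0,0,0,1]]'>/dev/null; python3 st.py 90; done
```

```text
t 21.3 jig [57.4 -7.1] z 35.5 toolx [ 0.003  0.    -1.   ] tooly jig ang -73.0 F jig [5.55 1.  ] -2.49 gap 0.0
a,b [109.1 -24.7] Ftool [ 2.51  0.66 -5.59]
t 21.5 jig [56.9 -7.4] z 35.7 toolx [ 0.008 -0.    -1.   ] tooly jig ang -73.0 F jig [9.46 0.62] -6.99 gap 0.0
a,b [109.3 -24.2] Ftool [ 7.07  2.16 -9.18]
t 21.7 jig [56.5 -7.5] z 36.0 toolx [ 0.013 -0.    -1.   ] tooly jig ang -72.9 F jig [13.36  1.94] -9.58 gap 0.0
a,b [109.3 -23.9] Ftool [  9.76   2.03 -13.23]
t 21.9 jig [56.1 -7.6] z 36.5 toolx [ 0.018 -0.    -1.   ] tooly jig ang -72.9 F jig [16.18  1.66] -10.13 gap 0.0
a,b [109.4 -23.6] Ftool [ 10.42   3.11 -15.78]
```

```bash
python3 -m inch '[[0,0,-6,0,0,0,1],[0,0,-10,0,0,0,1],[0,0,-10,0,0,0,1],[-10,0,-6,0,0,0,1],[-45,0,0,0,0,0,1],[-45,0,0,0,0,0,1],[-45,0,0,0,0,0,1],[-45,0,0,0,0,0,1],[0,45,0,0,0,0,1],[0,45,0,0,0,0,1]]' >/dev/null
python3 -m inch '[[0,45,0,0,0,0,1],[0,45,0,0,0,0,1],[0,45,0,0,0,0,1],[0,45,10,0,0,0,1],[0,40,20,0,0,0,1],[0,30,30,0,0,0,1],[0,0,40,0,0,0,1],[0,0,40,0,0,0,1],[0,0,0,0,0,0,1],[0,0,0,0,0,0,1]]' >/dev/null; python3 st.py -90
python3 - <<'E'
from plant import cams
from h import *
for n in ['scene','top']:
    d=cams.get_image(n); np.savez(f'pics/{n}8.npz',**{k:np.array(v) for k,v in d.items()})
    im=cv2.cvtColor(d['img'],cv2.COLOR_RGB2BGR)
    if n=='top':
        P=cloud(d);hsv=cv2.cvtColor(d['img'],cv2.COLOR_RGB2HSV)
        ok=(P[...,0]>.45)&(P[...,0]<.56)&(abs(P[...,1])<.25)
        oak=ok&(hsv[...,0]>14)&(hsv[...,0]<28)&(d['img'].max(-1)>130)&(P[...,2]>.03)&(P[...,2]<.06)
        nl,lab,st,ce=cv2.connectedComponentsWithStats(oak.astype(np.uint8))
        for i in range(1,nl):
            if st[i,4]>150:
                v,u=np.nonzero(lab==i);r=cv2.minAreaRect((ray(d,np.c_[u,v],.046)[:,:2]*1000).astype(np.float32));print('oak',st[i],r,w2j(np.array(r[0])/1000))
    cv2.imwrite(f'pics/{n}8c.png',cv2.resize(im[130:280,200:370] if n=='scene' else im[130:245,150:350],None,fx=4,fy=4,interpolation=cv2.INTER_CUBIC))
    cv2.imwrite(f'pics/{n}8.png',im)
E
python3 tips.py top:pics/top8.npz scene:pics/scene8.npz
```

```text
t 23.9 jig [  41.1 -368.5] z 226.1 toolx [-0.  0. -1.] tooly jig ang -73.3 F jig [1.56 0.28] 0.15 gap -0.0
a,b [277.9  42.5] Ftool [-0.15  0.18 -1.57]
oak [ 206  188   92   25 1394] ((525.6566772460938, 9.362533569335938), (70.10214233398438, 296.60064697265625), 1.4172265529632568) [-40.79042754  -0.55735018]
top [184.1 160.7] 101 jig [ 99.2 212.2] r 156.1 piv 90 theta -0.899
top [307.9 172.2] 55 jig [  35.5 -190.6] r 106.0 piv -90 theta 1.249
top [253.2 176.1] 56 jig [ 34. -11.] r 105.9 piv 90 theta 1.264
scene [204.7 161.5] 45 jig [  36.6 -187.7] r 103.6 piv -90 theta 1.23
scene [242.  202.1] 71 jig [37.  -7.6] r 103.6 piv 90 theta 1.226
scene [276.9 279.3] 187 jig [107.4 222.6] r 169.4 piv 90 theta -0.899
```

View pics/scene8.png

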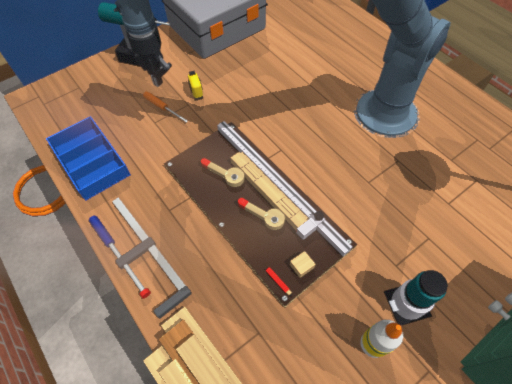

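View pics/top8c.png

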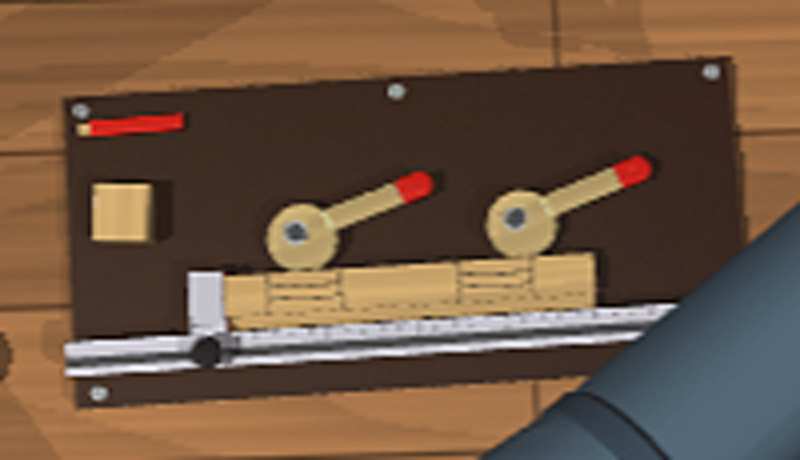

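View pics/scene8c.png

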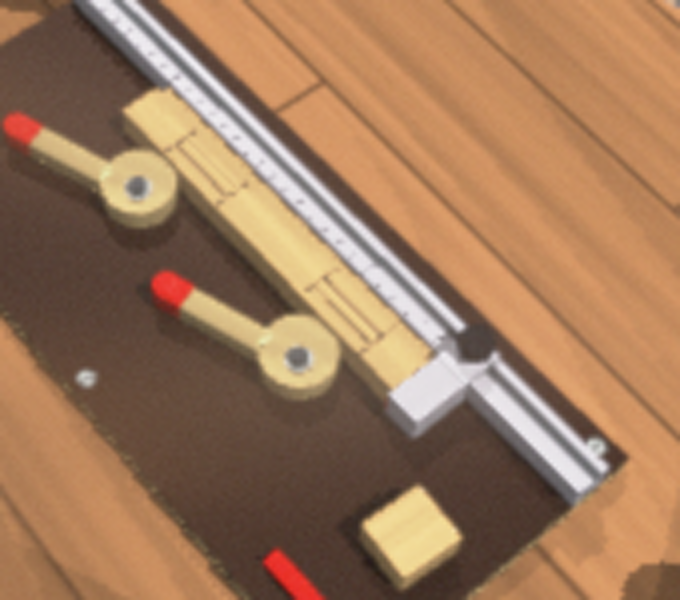

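```bash
python3 -c "
from plant import env
print(env.close_job())"
```

```text
the job is handed in; nothing more can be done
None
```

The rail is clamped in the jig and the job is handed in, at about 24 s of the 61 s allowed.

- **Rail:** I slid it along the fence with the closed fingertips on its end, at about 2 N. At the red stop the force rose to about 5.6 N and the rail stopped moving.
- **Levers:** I pushed the left cam lever round, then the right, each until it resisted about 15 N. After the right one was set, I pressed the left again with about 16 N to check it. It barely moved.

**Last checks, with the arm clear:**
- **Lever angles:** the left lever read 1.23 to 1.26 rad and the right 1.23 to 1.25 rad. Neither changed after I let go.
- **Rail position:** it sits against the stop and along the fence in both the scene and top pictures.
- **Other items:** the offcut, pencil and the rest are where they started.

**One check that disagreed:** the final automatic rail outline merged with the left cam disc, so its sideways reading (-41 mm instead of -52.5 mm) is not valid. Its lengthwise reading was within about 1 mm of home. That the rail is tight against the fence therefore rests on the pictures and the lever forces.

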